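# Top the mandarin pyramid and hold the clear dome over it

## Task

Finish the little mandarin pyramid: take the loose mandarin from the small dish, seat it in the hollow on top of the three on the big plate, and let it go. Then take the clear dome by its blue knob, carry it over the things on the counter and bring it down around the fruit, stopping with the dome level, centred over the plate and its rim hovering about a centimetre above the plate's rim, touching neither plate nor fruit. Finish while holding it still right there, so that I can check all round that it clears the fruit before it goes down; knock none of the fruit with the dome, and leave everything else on the counter where it stands.

Things in the scene. Friction and masses are not known exactly. Their poses are not given: they have to be found in the camera images.
- plate: big round white plate with a thin red-brown line round its edge, 200 mm across, fixed. Origin: centre of its underside on the counter, z up. A flat round well 109 mm across, its floor 6 mm above the counter, holds three mandarins; round the well runs a broad level rim whose top is 16 mm above the counter. It stands left or right of the robot's centre line, the dome on the other side.
- dish: small round white dish like the big plate, 100 mm across, fixed, in front of the robot. Origin: centre of its underside. Well 41 mm across, floor 4 mm up, rim top 12 mm up; the loose mandarin lies in it.
- mandarin1: orange ball 56 mm across, about 85 g, origin at its centre. One of the three that lie in the plate's well, touching or nearly so, in a triangle round the plate's centre (their centres 33 mm from it, 34 mm above the counter); the well's edge keeps them together.
- mandarin2: as mandarin1
- mandarin3: as mandarin1
- mandarin_top: the loose mandarin: orange ball 56 mm across, about 85 g, origin at its centre. At first in the small dish, its centre 32 mm above the counter. Seated on top of the three its centre is over the plate's centre, about 79 mm above the counter (the three reach 62 mm, the finished pyramid about 107 mm).
- dome: clear plastic dome, 156 mm across, 147 mm inside, open below, about 350 g, blue band round its rim, blue knob on top. Origin: centre of its rim plane, z up its axis. Stands rim down on the counter. Shell 122 mm high (118 inside), upright sides for the lower 60 mm, rounded in to a flat top 80 mm across. Centred, it clears the lower mandarins by 12 mm all round, the top one by 35 mm.
- dome_knob (a point): middle of the dome's knob, on its axis, 149 mm above the rim plane. The knob is an upright round cylinder 34 mm across and 26 mm high, on a steel neck 18 mm across and 14 mm high that stands on the dome's flat top.
- tin: tin with a red label, 74 mm across, 110 mm high; stands between plate and dome. Origin: centre of the underside. Leave it alone.
- jar: amber glass jar with a yellow lid, 68 mm across, 105 mm high; stands between plate and dome. Origin: centre of the underside. Leave it alone.
- pepper_mill: dark wooden pepper mill, 54 mm across, 160 mm high, farther back. Origin: centre of the underside. Leave it alone.
- mug: blue mug, 80 mm across, 92 mm high, handle towards its +y, farther back. Origin: centre of the underside. Leave it alone.
- salt: white salt shaker, 42 mm across, 78 mm high, at the back on the left. Origin: centre of the underside. Leave it alone.
- butter_dish: blue and white butter dish, 100 x 155 mm, 68 mm high, at the back on the right. Origin: centre of the underside. Leave it alone.
There are look-alikes about, which are no part of the job. Leave any green look-alike of the dome alone.

How it is judged:
By the outcome, as a careful person would: the job done as asked, in the order asked, and still so for the second after the job is handed in, while the arm keeps its last pose, push and grip.
It also fails if it takes over 61 s, if anything falls off the work surface, if the arm or the gripper's body presses on something with over 40 N, if the wrist force passes 120 N, or if a joint passes its speed limit or range.

## Robot

A 6-joint arm with a two-finger parallel gripper is mounted at the origin on the work surface. World frame = base frame: x ahead of the robot, y to its left, z up, the work surface at z = 0. Lengths are in mm, angles in degrees, forces in N, time in s.
With the tool pointing down it reaches from about 300 to 850 mm from the base axis. Payload 4.2 kg.
Tool frame: the origin (TCP) lies midway between the tips of the shut fingers; the grasp point (between the pads) lies 19 mm behind it (env.grasp_offset is the distance from the TCP to the grasp point, in mm); z points along the fingers, y is the line along which they close (so a half turn about z gives the same grasp; the last joint's range is limited). The gripper opens to 91 mm and grips with 3 to 60 N. Pads are 32 mm wide; open, the fingers measure 118 mm over their backs; the gripper's body (76 mm by 178 mm) begins 60 mm behind the grasp point.
Start: joints at [62.281, 18.312, 89.639, -0, 72.044, -1.146], TCP at [257.231, 514.272, 213.976] pointing down, gripper open.
Joint ranges: [-177.97, 177.97], [-48.28, 115.42], [12.27, 149.76], [-77.06, 257.06], [2.81, 150.46], [-146.56, 146.56]. Speed limits (degrees/s): [147.25, 147.25, 180, 180, 180, 180].

## Interface

Orientations are given as [roll, pitch, yaw] about the fixed x, y, z axes, in that order (R = Rz(yaw) Ry(pitch) Rx(roll)).
In Python, from workcell import env, optics gives the robot as it stands. The module is installed in compiled form; this text tells all that it offers.
- The arm moves only by the tool send_rows, never from a script. Its argument "targets" is a list that holds one entry, the list of rows, each a list of 7 numbers: the turn, a rotation vector about the world's x, y, z scaled (see below), then the shift along the world's x, y, z scaled (see below), then the closure, from -1 (fully open) to 1 (shut). In form: [[[rx, ry, rz, x, y, z, gripper], ...]]. A call has 1 to 12 rows; each row shifts and turns the commanded pose from where the row before left it; what a row does not reach is not made up. The controller multiplies each number of a shift by 0.2 m and each number of a turn by pi/2 rad. A row lasts 1/10 s, in which the tool goes at most 50 mm and 8.59 degrees, less where a joint would pass 70% of its speed; a pose out of reach is approached as far as the arm can. A call with a number of a shift or a turn outside -1 to 1 is refused whole. A call with a gripper value outside its range is refused whole. The fingers move at their own pace and stop on an object; "grip_force" is the grip in N (left out, the last holds). Time passes only in rows, so rows that do not move let the fingers close. It gives the time, the measured TCP pose, the force, the opening and the grip force at its end, in the units of the state.
- env.state(): the state, without advancing time (a new reading comes with each control period).
- optics.grab_frame(name): name is "scene" or "top" or "wrist"; returns (picture, depth): 420x560x3 uint8, red, green, blue; 420x560 float32, mm along the optical axis (not along the pixel's ray), 0 where there is no reading.
- optics.camera_info(name): a dict with "camera_matrix" (3x3 intrinsics, pixels), "k1" (the pictures are not rectified: a ray, as slopes to the right and down, at radius r is drawn at 1 + k1 r^2 times it, then the intrinsics apply), "R" (3x3) and "t" (3): a world point X has camera coordinates R X + t; the wrist camera has in their place "mount" (4x4, takes a point from camera to tool coordinates, whose origin is the TCP and whose axes are the flange's). Camera axes: x right, y down, z forward; pixel columns grow to the right and rows downward; lengths in mm; the calibration is good to about 2 mm. A picture is of the moment at which its call begins: read the wrist's pose just before it. camera_info takes no time and is no camera call.
- env.job_done(): hands the job in; it is judged then, once.
Trained networks look in the newest picture that a camera, given by its name, has taken for a name from the list of things; names that differ only in an ending like _2 or _b are one class to them, and where a whole thing is asked for, a point or a joint stands for the part that bears it (a point fixed in the world has none). Each returns a list of dicts, best first, with "conf" (0 to 1); they miss things now and then, are a little off and sometimes report something else, mostly with a low value. They report only what shows in the picture. A call takes as long as a camera call. They do not tell look-alikes from the thing itself.
- optics.silhouettes(camera, name): "mask" (420x560 bool, what is visible of it) and "at" ([column, row] in pixels, amid what is visible of it).
- optics.place_of(camera, name): "at" ([column, row] in pixels: a listed point, or the origin of a listed thing).
The state is a dict: "time_s": time; "qpos": joint angles; "qvel": joint speeds; "effort": joint torques, N m; "ee_pos": TCP position; "ee_rot": TCP orientation; "force": force on the tool from outside, world axes, zero at the start; "torque": the same for the moment, N m; "gripper_width": finger opening in mm; "gripper_force": force on a finger pad.
Only numpy, scipy, OpenCV 4.12 (cv2) and the standard library are available. Lean on these libraries where they do the work, as an engineer would, in place of code of your own. Each camera call takes 0.05 s, during which the arm holds its last target. There are 200 camera calls.

## Working session

There is one attempt and no reset: what is moved stays moved. The work goes in short steps, Python scripts to look and compute and a tool call to move; the robot and the scene stay as the last step left them, time stands still between calls to the robot, and variables do not carry over. Pictures are saved under pics/ and viewed, at most 10 in all, crops included, and the job is handed in when it is done.

Besides the shell and the picture viewer there is one more tool, called after "Request:" by a JSON object that holds its "fn" and its "kwargs". send_rows: Moves the arm, as the interface text tells. Its arguments: {"type":"object","properties":{"targets":{"type":"array"},"grip_force":{"type":"number"}},"required":["targets"]}

```bash
mkdir -p pics; cat > h.py <<'E'
from workcell import env, optics
import numpy as np, cv2
from scipy.spatial.transform import Rotation as Ro
def cam(name):
    c=optics.camera_info(name); K=np.array(c["camera_matrix"]); k=c["k1"]
    if "mount" in c:
        s=env.state(); T=np.eye(4); T[:3,:3]=Ro.from_euler('xyz',s["ee_rot"],degrees=True).as_matrix(); T[:3,3]=s["ee_pos"]
        M=T@np.array(c["mount"]); return K,k,M[:3,:3],M[:3,3]
    R=np.array(c["R"]); t=np.array(c["t"]); return K,k,R.T,-R.T@t
def ray(name,uv):
    K,k,R,o=cam(name)
    p=cv2.undistortPoints(np.array([[uv]],float),K,np.array([k,0,0,0.]))[0,0]
    # model: distorted = p*(1+k r^2)
    return o,R@np.array([p[0],p[1],1.])
def onz(name,uv,z):
    o,d=ray(name,uv); return o+d*(z-o[2])/d[2]
def proj(name,X):
    K,k,R,o=cam(name); c=R.T@(np.array(X)-o); s=c[:2]/c[2]; s=s*(1+k*(s@s)); return (K@np.array([*s,1]))[:2]
def cloud(name,depth,mask=None):
    K,k,R,o=cam(name); v,u=np.nonzero((depth>0)&(mask if mask is not None else True))
    p=cv2.undistortPoints(np.stack([u,v],1)[:,None].astype(float),K,np.array([k,0,0,0.]))[:,0]
    z=depth[v,u]; return (np.c_[p*z[:,None],z])@R.T+o
def save(name,rgb): cv2.imwrite(name,cv2.cvtColor(rgb,cv2.COLOR_RGB2BGR))
E
python3 - <<'E'
from h import *
Z=dict(plate=0,dish=0,mandarin1=34,mandarin_top=32,dome=0,dome_knob=149,tin=0,jar=0,pepper_mill=0,mug=0,salt=0,butter_dish=0)
for c in ["scene","top"]:
    r,d=optics.grab_frame(c); save(f"pics/{c}.png",r)
    for n,z in Z.items():
        for q in optics.place_of(c,n)[:5]: print(c,n,np.round(q["conf"],2),np.round(q["at"]),np.round(onz(c,q["at"],z)))
print(env.state())
E
```

```text
scene plate 0.62 [383. 254.] [477. 244.   0.]
scene dish 0.67 [288. 211.] [454.  -8.   0.]
scene dish 0.34 [194. 190.] [ 497. -256.    0.]
scene mandarin1 0.89 [392. 234.] [437. 245.  34.]
scene mandarin1 0.76 [401. 254.] [482. 278.  34.]
scene mandarin1 0.64 [376. 247.] [488. 223.  34.]
scene mandarin_top 0.89 [285. 203.] [458. -15.  32.]
scene dome 0.69 [198. 190.] [ 494. -248.    0.]
scene dome 0.6 [243. 130.] [ 230. -258.    0.]
scene dome 0.26 [185. 151.] [ 383. -362.    0.]
scene dome_knob 0.89 [241.  88.] [ 232. -250.  149.]
scene dome_knob 0.73 [186. 149.] [ 499. -249.  149.]
scene tin 0.91 [239. 240.] [585. -75.   0.]
scene tin 0.34 [194. 315.] [785. -70.   0.]
scene jar 0.57 [287. 259.] [582.  47.   0.]
scene pepper_mill 0.87 [274. 341.] [765. 102.   0.]
scene pepper_mill 0.54 [198. 190.] [ 491. -248.    0.]
scene pepper_mill 0.45 [387. 256.] [476. 252.   0.]
scene salt 0.83 [350. 347.] [712. 243.   0.]
scene salt 0.26 [288. 259.] [581.  50.   0.]
scene butter_dish 0.62 [113. 250.] [ 734. -324.    0.]
top plate 0.68 [179. 229.] [471. 245.   0.]
top dish 0.66 [276. 237.] [45
[... 887 characters left out ...]
. 140.] [ 726. -310.    0.]
{'time_s': 1.3, 'qpos': array([ 6.22796976e+01,  1.83116694e+01,  8.96408478e+01, -1.76252508e-03,
        7.20433465e+01, -1.14633768e+00]), 'qvel': array([-0.04062531, -0.05374057,  0.12695635, -0.06608189,  0.05881008,
       -0.04443683]), 'effort': array([ 3.61255552e-04, -4.12365246e+01, -2.32227767e+01,  7.29207834e-02,
        3.76522634e-02, -6.55970297e-06]), 'ee_pos': array([257.24160737, 514.25328231, 213.96569589]), 'ee_rot': array([1.79995898e+02, 1.75912776e-03, 1.53426579e+02]), 'force': array([-0.21302836,  0.2055109 ,  0.23383292]), 'torque': array([-0.02116919, -0.02993216,  0.03014588]), 'gripper_force': 0.0, 'gripper_width': 91.27532639207666}
```

View pics/scene.png

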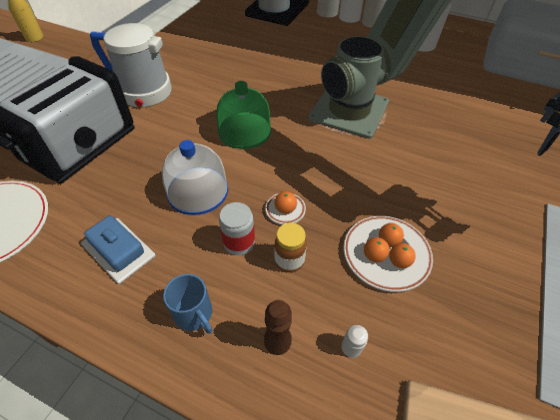

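View pics/top.png

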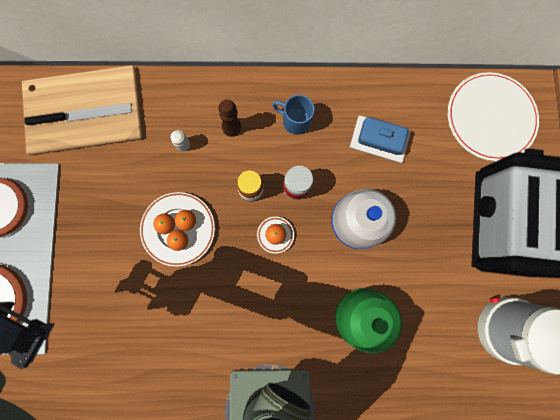

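The scene picture shows the plate with three mandarins at about (388,252) and the dish with the loose mandarin at (286,205). There are two domes:

- **Clear dome with blue knob:** scene (188,149), top (374,212). It fits the description.
- **Green dome:** scene (241,88), top (379,326). This is the look-alike, so I leave it alone.

I'll confirm with one enlarged crop.

```bash
python3 - <<'E'
from h import *
i=cv2.imread("pics/scene.png")[70:230,140:300]; cv2.imwrite("pics/crop.png",cv2.resize(i,None,fx=3,fy=3,interpolation=cv2.INTER_CUBIC))
print(np.round(optics.camera_info("wrist")["mount"],2), np.round(optics.camera_info("wrist")["camera_matrix"],0))
E
```

```text
[[  -0.     -0.97   -0.23   65.97]
 [   1.     -0.     -0.     -1.28]
 [   0.     -0.23    0.97 -171.27]
 [   0.      0.      0.      1.  ]] [[338.   0. 282.]
 [  0. 338. 209.]
 [  0.   0.   1.]]
```

View pics/crop.png

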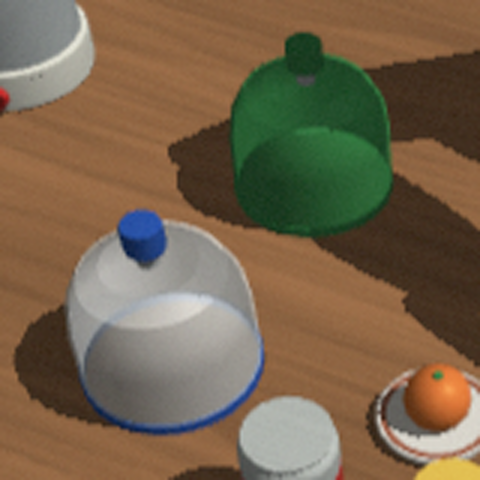

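Request:
{"fn": "send_rows", "kwargs": {"targets": [[[0,0,0.08,0.1,-0.2,0.1,-1],[0,0,0.08,0.1,-0.2,0.1,-1],[0,0,0.08,0.1,-0.2,0.1,-1],[0,0,0.05,0.1,-0.2,0.1,-1],[0,0,0,0.1,-0.2,0.1,-1],[0,0,0,0.1,-0.2,0.1,-1],[0,0,0,0.1,-0.14,0.1,-1],[0,0,0,0.1,0,0,-1],[0,0,0,0,0,0,-1],[0,0,0,0,0,0,-1]]]}}

```text
time_s: 2.3
ee_pos: [416.8, 246.2, 353.5]
ee_rot: [-180.0, -0.1, 179.5]
force: [-0.1, 0.2, -0.4]
gripper_width: 91.2
gripper_force: 0.0
```

The crop confirms it: the clear dome has a blue knob and rim band, and its neighbour is all green. Next, a close look at the plate.

```bash
cat >> h.py <<'E'
def balls(c,d,rgb,z,near,rad):
    hsv=cv2.cvtColor(rgb,cv2.COLOR_RGB2HSV); m=(hsv[...,0]<16)&(hsv[...,1]>170)&(hsv[...,2]>90)
    P=cloud(c,d,m); P=P[np.hypot(*(P[:,:2]-near).T)<rad]; return P[P[:,2]>12]
from scipy.optimize import least_squares
def sph(P,c0,r=28):
    return least_squares(lambda c:np.linalg.norm(P-c,axis=1)-r,c0,loss='soft_l1').x
E
python3 - <<'E'
from h import *
r,d=optics.grab_frame("wrist"); save("pics/w1.png",r)
for q in optics.place_of("wrist","plate")[:2]: print("plate",q["conf"],onz("wrist",q["at"],0))
C=[]
for q in optics.place_of("wrist","mandarin1")[:4]:
    X=onz("wrist",q["at"],34); P=balls("wrist",d,r,34,X[:2],25); s=sph(P,X); C.append(s); print(q["conf"],np.round(X),len(P),np.round(s,1))
print(np.mean(C,0))
for q in optics.silhouettes("wrist","plate")[:1]:
    P=cloud("wrist",d,q["mask"]); P=P[abs(P[:,2]-16)<5]
    h=cv2.convexHull(P[:,:2].astype(np.float32))[:,0]
    f=least_squares(lambda p:np.hypot(*(h-p[:2]).T)-p[2],[470,246,100],loss='soft_l1').x; print(f, np.median(P[:,2]))
E
```

```text
plate 0.92 [467.78307669 246.89070508   0.        ]
0.9 [484. 284.  34.] 508 [481.8 278.8  34.4]
0.71 [491. 221.  34.] 599 [491.8 222.8  34.5]
0.62 [437. 239.  34.] 667 [438.4 242.2  34.5]
[470.65415311 247.93715841  34.47443237]
[469.96038277 248.21988784  99.28934644] 16.8889172073593
```

View pics/w1.png

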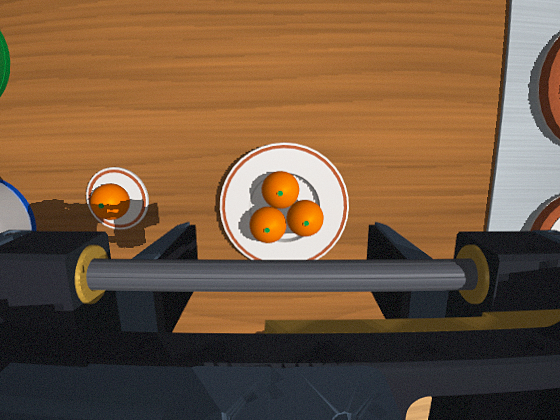

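The wrist view shows the plate at (284,203) with its three mandarins and the loose mandarin at (108,202). The plate centre is about (470.3, 248.1). Next I go over to the dish.

Request:
{"fn": "send_rows", "kwargs": {"targets": [[[0,0,0,0,-0.1,0,-1],[0,0,0,0,-0.2,0,-1],[0,0,0,0,-0.22,-0.1,-1],[0,0,0,0,-0.22,-0.1,-1],[0,0,0,0,-0.22,-0.1,-1],[0,0,0,0,-0.2,-0.1,-1],[0,0,0,0,-0.13,-0.1,-1],[0,0,0,0,0,0,-1],[0,0,0,0,0,0,-1],[0,0,0,0,0,0,-1]]]}}

```text
time_s: 3.5
ee_pos: [417.8, -10.7, 254.8]
ee_rot: [180.0, 0.1, 179.6]
force: [-0.6, 0.8, 0.4]
gripper_width: 91.7
gripper_force: 0.0
```

```bash
python3 - <<'E'
from h import *
r,d=optics.grab_frame("wrist"); save("pics/w2.png",r)
for q in optics.place_of("wrist","mandarin_top")[:2]:
    X=onz("wrist",q["at"],32); P=balls("wrist",d,r,32,X[:2],30); print(q["conf"],np.round(X),len(P),np.round(sph(P,X),1))
for q in optics.silhouettes("wrist","dish")[:1]:
    P=cloud("wrist",d,q["mask"]); P=P[abs(P[:,2]-12)<4]
    h=cv2.convexHull(P[:,:2].astype(np.float32))[:,0]
    print(least_squares(lambda p:np.hypot(*(h-p[:2]).T)-p[2],[450,-12,50],loss='soft_l1').x)
print(env.state()["ee_pos"],env.state()["ee_rot"])
E
```

```text
0.86 [459. -18.  32.] 937 [454.6 -16.8  32.3]Traceback (most recent call last):
  File "<stdin>", line 7, in <module>
TypeError: 'NoneType' object is not subscriptable
```

The loose mandarin is at (454.6, -16.8). I descend and grip it.

Request:
{"fn": "send_rows", "kwargs": {"targets": [[[0,0,0,0.092,-0.015,-0.1,-1],[0,0,0,0.092,-0.015,-0.2,-1],[0,0,0,0,0,-0.22,-1],[0,0,0,0,0,-0.22,-1],[0,0,0,0,0,-0.2,-1],[0,0,0,0,0,-0.15,-1],[0,0,0,0,0,-0.095,-1],[0,0,0,0,0,0,-1],[0,0,0,0,0,0,-1]]]}}

```text
time_s: 4.55
ee_pos: [454.8, -17.3, 17.5]
ee_rot: [180.0, 0.0, 179.6]
force: [-0.8, 0.0, 0.3]
gripper_width: 91.4
gripper_force: 0.0
```

Request:
{"fn": "send_rows", "kwargs": {"targets": [[[0,0,0,0,0,0,-0.2],[0,0,0,0,0,0,0.3],[0,0,0,0,0,0,0.5],[0,0,0,0,0,0,0.6],[0,0,0,0,0,0,0.6],[0,0,0,0,0,0,0.6],[0,0,0,0,0,0,0.6],[0,0,0,0,0,0,0.6]]], "grip_force": 12}}

```text
time_s: 5.35
ee_pos: [454.3, -17.0, 17.4]
ee_rot: [179.9, 0.0, 179.5]
force: [-1.5, 5.5, 4.4]
gripper_width: 55.5
gripper_force: 12.0
```

Request:
{"fn": "send_rows", "kwargs": {"targets": [[[0,0,0,0,0,0.1,0.6],[0,0,0,0,0,0.2,0.6],[0,0,0,0,0,0.2,0.6],[0,0,0,0,0.1,0.1,0.6],[0,0,0,0.02,0.2,0,0.6],[0,0,0,0.02,0.2,0,0.6],[0,0,0,0.02,0.2,0,0.6],[0,0,0,0.02,0.2,0,0.6],[0,0,0,0,0.2,0,0.6],[0,0,0,0,0.15,0,0.6],[0,0,0,0,0.075,0,0.6],[0,0,0,0,0,0,0.6]]]}}

```text
time_s: 6.55
ee_pos: [469.9, 248.2, 136.6]
ee_rot: [-180.0, -0.0, 179.7]
force: [0.1, -0.7, -1.1]
gripper_width: 55.5
gripper_force: 12.0
```

Request:
{"fn": "send_rows", "kwargs": {"targets": [[[0,0,0,0,0,0,0.6],[0,0,0,0,0,0,0.6]]]}}

```text
time_s: 6.75
ee_pos: [469.9, 245.7, 136.9]
ee_rot: [-179.9, -0.0, 179.5]
force: [0.2, 0.1, -1.2]
gripper_width: 55.4
gripper_force: 12.0
```

```bash
python3 - <<'E'
from h import *
s=env.state(); t=s["ee_pos"]; r,d=optics.grab_frame("wrist"); save("pics/w3.png",r)
P=balls("wrist",d,r,0,t[:2],60); H=P[P[:,2]>t[2]-15]; L=P[P[:,2]<64]
print(len(H),np.round(sph(H,t+[0,0,14]),1), np.round(t,1),np.round(s["ee_rot"],2),s["gripper_width"],s["force"])
for c in [[481.8,278.8,34],[491.8,222.8,34],[438.4,242.2,34]]:
    Q=L[np.linalg.norm(L-c,axis=1)<33]; print(len(Q),np.round(sph(Q,c),1) if len(Q)>50 else '')
E
```

```text
6137 [470.1 244.6 151.7] [469.9 245.7 136.9] [-1.7995e+02 -3.0000e-02  1.7945e+02] 55.36931377433482 [ 0.15498843  0.10861157 -1.22216168]
1022 [482.4 278.6  34.6]
674 [492.3 222.8  34.7]
2542 [438.8 242.2  34.4]
```

View pics/w3.png

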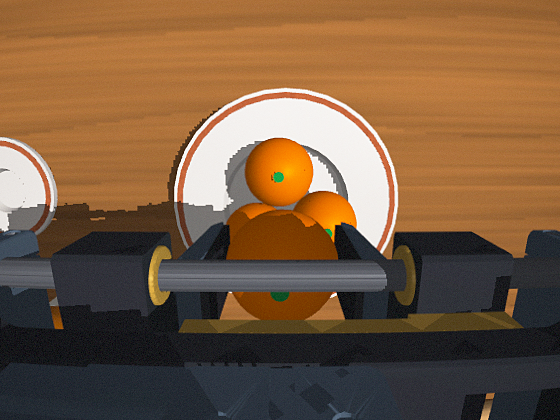

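The mandarin is held at (282,265), just short of the triangle's centre. I need +1 mm in x and +3 mm in y, then down.

Request:
{"fn": "send_rows", "kwargs": {"targets": [[[0,0,0,0.005,0.015,0,0.6],[0,0,0,0,0,-0.1,0.6],[0,0,0,0,0,-0.1,0.6],[0,0,0,0,0,-0.07,0.6],[0,0,0,0,0,-0.04,0.6],[0,0,0,0,0,-0.02,0.6],[0,0,0,0,0,-0.01,0.6],[0,0,0,0,0,0,0.6],[0,0,0,0,0,0,0.6]]]}}

```text
time_s: 7.7
ee_pos: [471.5, 250.4, 69.6]
ee_rot: [180.0, 0.1, 179.5]
force: [0.3, -0.6, -1.1]
gripper_width: 55.3
gripper_force: 12.0
```

Request:
{"fn": "send_rows", "kwargs": {"targets": [[[0,0,0,0,0,-0.01,0.6],[0,0,0,0,0,-0.005,0.6],[0,0,0,0,0,0,0.6],[0,0,0,0,0,0,0.6]]]}}

```text
time_s: 8.1
ee_pos: [471.0, 250.3, 66.0]
ee_rot: [180.0, 0.0, 179.5]
force: [-0.1, -0.3, -0.0]
gripper_width: 55.0
gripper_force: 12.0
```

```bash
python3 - <<'E'
from h import *
s=env.state(); t=s["ee_pos"]; r,d=optics.grab_frame("wrist")
P=balls("wrist",d,r,0,t[:2],60); H=P[P[:,2]>t[2]+3]
H=H[np.linalg.norm(H-(t+[0,0,14]),axis=1)<33]
print(len(H),np.round(sph(H,t+[0,0,14]),1),np.round(t,1),s["force"])
E
```

```text
5981 [471.1 249.1  80.7] [471.  250.3  66. ] [-0.12605168 -0.29782132 -0.02632509]
```

Request:
{"fn": "send_rows", "kwargs": {"targets": [[[0,0,0,0,-0.005,0,0.6],[0,0,0,0,0,-0.005,0.6],[0,0,0,0,0,0,0.6]]]}}

```text
time_s: 8.45
ee_pos: [471.0, 249.2, 65.0]
ee_rot: [-180.0, -0.0, 179.5]
force: [0.7, -0.9, -0.2]
gripper_width: 55.6
gripper_force: 12.0
```

Request:
{"fn": "send_rows", "kwargs": {"targets": [[[0,0,0,0,0,0,-0.26],[0,0,0,0,0,0,-0.32],[0,0,0,0,0,0,-0.4],[0,0,0,0,0,0,-0.6],[0,0,0,0,0,0,-0.8],[0,0,0,0,0,0,-1],[0,0,0,0,0,0,-1]]]}}

```text
time_s: 9.15
ee_pos: [471.0, 249.3, 65.0]
ee_rot: [180.0, 0.0, 179.5]
force: [0.4, -1.0, 1.0]
gripper_width: 90.8
gripper_force: 0.0
```

Request:
{"fn": "send_rows", "kwargs": {"targets": [[[0,0,0,0,0,0.05,-1],[0,0,0,0,0,0.1,-1],[0,0,0,0,0,0.2,-1],[0,0,0,0,0,0.2,-1],[0,0,0,0,0,0.2,-1],[0,0,0,-0.1,0,0.2,-1],[0,0,0,-0.1,0,0.2,-1],[0,0,0,0,0,0.1,-1],[0,0,0,0,0,0,-1]]]}}

```text
time_s: 10.05
ee_pos: [431.9, 250.0, 319.3]
ee_rot: [179.8, 0.4, 179.6]
force: [-0.4, 0.3, 0.4]
gripper_width: 91.3
gripper_force: 0.0
```

```bash
python3 - <<'E'
from h import *
s=env.state(); t=s["ee_pos"]; r,d=optics.grab_frame("wrist"); save("pics/w4.png",r)
P=balls("wrist",d,r,0,[471,248],70)
for c in [[471,248,79],[482,278.8,34],[492,222.8,34],[438.6,242.2,34]]:
    Q=P[np.linalg.norm(P-c,axis=1)<32]; print(len(Q),np.round(sph(Q,c),1) if len(Q)>50 else '')
print(np.round(t,1))
E
```

```text
1145 [469.4 246.3  76.7]
433 [480.6 277.   31.4]
533 [490.2 221.2  31.6]
779 [437.  240.7  31.7]
[431.9 250.  319.3]
```

View pics/w4.png

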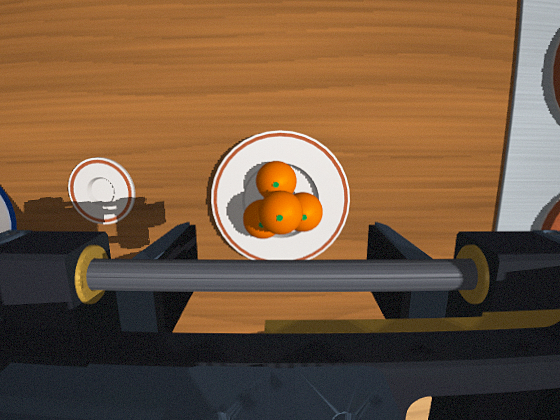

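The top mandarin is seated at (280,212) in the hollow of the three, and the dish is empty. Now to the dome.

Request:
{"fn": "send_rows", "kwargs": {"targets": [[[0,0,0,0,-0.12,0,-1],[0,0,0,0,-0.24,0,-1],[0,0,0,0,-0.24,0,-1],[0,0,0,0,-0.24,0,-1],[0,0,0,0,-0.24,0,-1],[0,0,0,0,-0.24,0,-1],[0,0,0,0,-0.24,0,-1],[0,0,0,0,-0.24,0,-1],[0,0,0,0,-0.24,0,-1],[0,0,0,0,-0.24,0,-1],[0,0,0,0,-0.21,0,-1],[0,0,0,0,0,0,-1]]]}}

```text
time_s: 11.3
ee_pos: [430.1, -253.0, 312.2]
ee_rot: [180.0, -0.2, 179.2]
force: [-0.4, -0.7, -0.5]
gripper_width: 91.1
gripper_force: 0.0
```

Request:
{"fn": "send_rows", "kwargs": {"targets": [[[0,0,0,0,0,0,-1],[0,0,0,0,0,0,-1],[0,0,0,0,0,0,-1]]]}}

```text
time_s: 11.6
ee_pos: [431.0, -247.4, 314.7]
ee_rot: [180.0, -0.0, 179.6]
force: [0.1, 0.1, 0.3]
gripper_width: 91.5
gripper_force: 0.0
```

```bash
python3 - <<'E'
from h import *
s=env.state(); t=s["ee_pos"]; r,d=optics.grab_frame("wrist"); save("pics/w5.png",r)
for q in optics.place_of("wrist","dome_knob")[:3]: print(q["conf"],q["at"],np.round(onz("wrist",q["at"],149),1))
hsv=cv2.cvtColor(r,cv2.COLOR_RGB2HSV); m=(hsv[...,0]>100)&(hsv[...,0]<130)&(hsv[...,1]>150)
P=cloud("wrist",d,m); P=P[(P[:,2]>130)&(P[:,2]<175)&(np.hypot(*(P[:,:2]-[500,-249]).T)<40)]
T=P[P[:,2]>158]; print(len(P),len(T),np.median(T[:,2]),T[:,:2].min(0),T[:,:2].max(0),cv2.minEnclosingCircle(T[:,:2].astype(np.float32)))
for q in optics.place_of("wrist","dome")[:2]: print(q["conf"],q["at"],np.round(onz("wrist",q["at"],0),1))
print(t,s["qpos"])
E
```

```text
0.93 [278.5, 254.6] [ 495.7 -252.6  149. ]
600 461 162.82311611968498 [ 477.50414304 -266.3058205 ] [ 495.56428431 -234.44089397] ((491.7372131347656, -250.3305206298828), 15.986672401428223)
0.66 [278.1, 24.9] [ 228.6 -252.3    0. ]
0.58 [281.8, 217.5] [ 494.8 -249.3    0. ]
[ 431.0135683  -247.39052899  314.71656134] [-3.11955821e+01  8.37501230e+00  8.85662643e+01  2.22391823e-02
  8.31040041e+01 -1.20825651e+02]
```

View pics/w5.png

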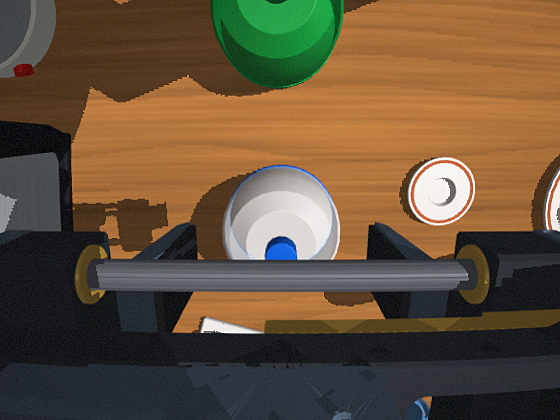

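The clear dome's knob is at (280,245), partly hidden by the gripper bar. The green one at (280,40) stays untouched. I back off a little for a clear look.

Request:
{"fn": "send_rows", "kwargs": {"targets": [[[0,0,0,-0.15,0,0,-1],[0,0,0,-0.1,0,0,-1],[0,0,0,0,0,0,-1],[0,0,0,0,0,0,-1],[0,0,0,0,0,0,-1],[0,0,0,0,0,0,-1]]]}}

```text
time_s: 12.35
ee_pos: [381.8, -248.7, 314.9]
ee_rot: [180.0, 0.0, 179.6]
force: [0.8, -0.5, -0.2]
gripper_width: 91.3
gripper_force: 0.0
```

```bash
python3 - <<'E'
from h import *
s=env.state(); t=s["ee_pos"]; r,d=optics.grab_frame("wrist"); save("pics/w6.png",r)
for q in optics.place_of("wrist","dome_knob")[:2]: print(q["conf"],q["at"],np.round(onz("wrist",q["at"],149),1))
hsv=cv2.cvtColor(r,cv2.COLOR_RGB2HSV); m=(hsv[...,0]>100)&(hsv[...,0]<130)&(hsv[...,1]>150)
P=cloud("wrist",d,m); P=P[(P[:,2]>130)&(P[:,2]<175)&(np.hypot(*(P[:,:2]-[500,-249]).T)<40)]
T=P[P[:,2]>158]; print(len(P),len(T),np.median(T[:,2]),T[:,:2].min(0),T[:,:2].max(0),cv2.minEnclosingCircle(T[:,:2].astype(np.float32)))
print(t,s["ee_rot"])
E
```

```text
0.9 [275.6, 35.0] [ 229.6 -254.3  149. ]
0.85 [280.3, 295.0] [ 493.4 -252.4  149. ]
584 581 162.41677347955698 [ 482.25609404 -265.45503649] [ 509.33857423 -234.42755977] ((492.7784729003906, -250.18568420410156), 16.648080825805664)
[ 381.79091446 -248.67877383  314.85723235] [1.79988922e+02 7.98305231e-03 1.79568539e+02]
```

Request:
{"fn": "send_rows", "kwargs": {"targets": [[[0,0,0,0.12,0,0,-1],[0,0,0,0.2,-0.007,0,-1],[0,0,0,0.2,0,-0.1,-1],[0,0,0,0.05,0,-0.2,-1],[0,0,0,0,0,-0.2,-1],[0,0,0,0,0,-0.2,-1],[0,0,0,0,0,-0.14,-1],[0,0,0,0,0,-0.08,-1],[0,0,0,0,0,0,-1],[0,0,0,0,0,0,-1],[0,0,0,0,0,0,-1]]]}}

```text
time_s: 13.55
ee_pos: [496.0, -250.6, 132.3]
ee_rot: [-179.9, 0.1, 179.5]
force: [-0.2, -0.4, 0.8]
gripper_width: 91.2
gripper_force: 0.0
```

```bash
python3 - <<'E'
from h import *
s=env.state(); t=s["ee_pos"]; r,d=optics.grab_frame("wrist"); save("pics/w7.png",r)
hsv=cv2.cvtColor(r,cv2.COLOR_RGB2HSV); m=(hsv[...,0]>100)&(hsv[...,0]<130)&(hsv[...,1]>150)
P=cloud("wrist",d,m); P=P[(P[:,2]>130)&(P[:,2]<175)&(np.hypot(*(P[:,:2]-[498,-249]).T)<40)]
print(len(P)); 
if len(P)>20: print(np.percentile(P,[1,99],axis=0))
print(t)
E
```

```text
2255
[[ 477.07203924 -263.71471977  141.18243268]
 [ 508.7562289  -235.60804496  163.95823392]]
[ 496.04820468 -250.60779311  132.2791744 ]
```

View pics/w7.png

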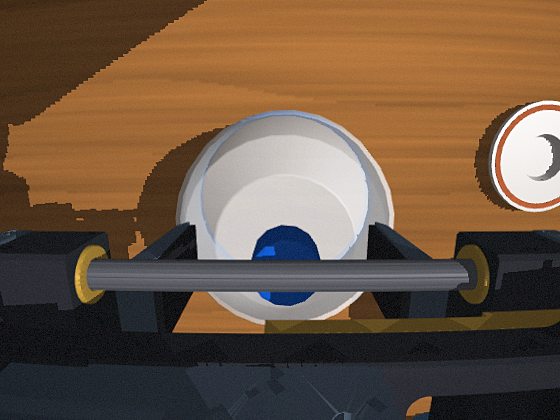

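The knob (288,265) sits between the fingers. I correct by -2 mm in x and z, then grip it.

Request:
{"fn": "send_rows", "kwargs": {"targets": [[[0,0,0,-0.01,0.003,-0.01,-1],[0,0,0,0,0,0,-0.5],[0,0,0,0,0,0,0],[0,0,0,0,0,0,0.4],[0,0,0,0,0,0,0.8],[0,0,0,0,0,0,1],[0,0,0,0,0,0,1],[0,0,0,0,0,0,1],[0,0,0,0,0,0,1]]], "grip_force": 45}}

```text
time_s: 14.5
ee_pos: [493.0, -249.1, 128.9]
ee_rot: [179.9, -0.0, 179.5]
force: [0.5, 1.2, -0.2]
gripper_width: 33.2
gripper_force: 45.0
```

Request:
{"fn": "send_rows", "kwargs": {"targets": [[[0,0,0,0,0,0.02,1],[0,0,0,0,0,0.05,1],[0,0,0,0,0,0.1,1],[0,0,0,0,0,0.15,1],[0,0,0,0,0,0.15,1],[0,0,0,0,0,0.15,1],[0,0,0,0,0,0.13,1],[0,0,0,0,0,0.1,1],[0,0,0,0,0,0.05,1],[0,0,0,0,0,0,1]]]}}

```text
time_s: 15.5
ee_pos: [493.4, -249.8, 310.4]
ee_rot: [-179.9, 0.1, 179.5]
force: [0.9, 0.1, -3.9]
gripper_width: 33.3
gripper_force: 45.0
```

Request:
{"fn": "send_rows", "kwargs": {"targets": [[[0,0,0,0,0.03,0,1],[0,0,0,-0.01,0.06,0,1],[0,0,0,-0.01,0.1,0,1],[0,0,0,-0.01,0.13,0,1],[0,0,0,-0.01,0.15,0,1],[0,0,0,-0.01,0.15,0,1],[0,0,0,-0.01,0.15,0,1],[0,0,0,-0.01,0.15,0,1],[0,0,0,-0.01,0.15,0,1],[0,0,0,-0.01,0.15,0,1],[0,0,0,-0.01,0.15,0,1],[0,0,0,-0.01,0.15,0,1]]]}}

```text
time_s: 16.7
ee_pos: [469.5, 56.4, 308.0]
ee_rot: [180.0, -0.1, 179.6]
force: [0.2, -0.1, -3.6]
gripper_width: 33.0
gripper_force: 45.0
```

Request:
{"fn": "send_rows", "kwargs": {"targets": [[[0,0,0,0,0.15,0,1],[0,0,0,0,0.15,0,1],[0,0,0,0,0.15,0,1],[0,0,0,0,0.13,0,1],[0,0,0,0,0.1,0,1],[0,0,0,0,0.08,0,1],[0,0,0,0,0.06,0,1],[0,0,0,0,0.05,0,1],[0,0,0,0,0.04,0,1],[0,0,0,0,0.03,0,1],[0,0,0,0,0.02,0,1],[0,0,0,0,0.01,0,1]]]}}

```text
time_s: 17.9
ee_pos: [471.1, 248.5, 309.0]
ee_rot: [-180.0, -0.0, 179.5]
force: [0.1, -0.7, -4.2]
gripper_width: 33.3
gripper_force: 45.0
```

Request:
{"fn": "send_rows", "kwargs": {"targets": [[[0,0,0,0,0,0,1],[0,0,0,0,0,0,1],[0,0,0,0,0,0,1],[0,0,0,0,0,0,1]]]}}

```text
time_s: 18.3
ee_pos: [471.0, 248.2, 309.0]
ee_rot: [-180.0, 0.0, 179.5]
force: [0.3, -0.2, -3.9]
gripper_width: 33.1
gripper_force: 45.0
```

```bash
cat > dome.py <<'E'
from h import *
import sys
s=env.state(); t=s["ee_pos"]; print(np.round(t,1),np.round(s["ee_rot"],2),np.round(s["force"],1),s["time_s"])
ks=[]
for c in ["wrist","scene","top"]:
    r,d=optics.grab_frame(c); save(f"pics/d{sys.argv[1]}{c}.png",r)
    hsv=cv2.cvtColor(r,cv2.COLOR_RGB2HSV); m=(hsv[...,0]>100)&(hsv[...,0]<130)&(hsv[...,1]>120)
    P=cloud(c,d,m); P=P[(np.hypot(*(P[:,:2]-t[:2]).T)<95)&(P[:,2]>t[2]-165)&(P[:,2]<t[2]-95)]
    print(c,len(P))
    if len(P)<40: continue
    # rim band: cylinder radius 78, axis free to tilt: fit centre on lowest band, plane z
    f=lambda p:np.hypot(P[:,0]-p[0],P[:,1]-p[1])-78
    q=least_squares(f,t[:2],loss='soft_l1'); A=np.c_[P[:,:2]-q.x,np.ones(len(P))]
    pl=np.linalg.lstsq(A,P[:,2],rcond=None)[0]
    print(np.round(q.x,1),"res",np.abs(q.fun).mean().round(2),"tilt deg",np.round(np.degrees(pl[:2]),2),"z",pl[2].round(1), "cover",np.round(np.ptp(np.degrees(np.arctan2(P[:,1]-q.x[1],P[:,0]-q.x[0])))))
E
python3 dome.py a
```

```text
[471.  248.2 309. ] [-180.      0.    179.51] [ 0.3 -0.2 -3.9] 18.3
wrist 0
scene 249
[474.4 249.4] res 0.57 tilt deg [-1.3  0.1] z 187.8 cover 150.0
top 64
[473.1 248.4] res 0.47 tilt deg [2.81 7.48] z 200.4 cover 122.0
```

```bash
python3 - <<'E'
from h import *
r,d=optics.grab_frame("scene")
hsv=cv2.cvtColor(r,cv2.COLOR_RGB2HSV)
P=balls("scene",d,r,0,[471,248],70)
for c in [[471,248,79],[482,278.8,34],[492,222.8,34],[438.6,242.2,34]]:
    Q=P[np.linalg.norm(P-c,axis=1)<32]; print(len(Q),np.round(sph(Q,c),1) if len(Q)>30 else '')
for q in optics.silhouettes("scene","plate")[:2]:
    P=cloud("scene",d,q["mask"]); P=P[abs(P[:,2]-16)<5]; P=P[np.hypot(*(P[:,:2]-[470,248]).T)<120]
    if len(P)<50: continue
    h=cv2.convexHull(P[:,:2].astype(np.float32))[:,0]
    print(q["conf"],len(P),np.median(P[:,2]),least_squares(lambda p:np.hypot(*(h-p[:2]).T)-100,[470,248],loss='soft_l1').x)
for k in [("dome_knob",328-309+309-0)]:
    for c in ["scene"]:
        for q in optics.place_of(c,"dome_knob")[:2]: print(q["conf"],q["at"],onz(c,q["at"],328))
a=cv2.imread("pics/dascene.png")[60:310,280:530]; w=cv2.imread("pics/dawrist.png")[0:300]
a=cv2.resize(a,(400,400),interpolation=cv2.INTER_CUBIC); w=cv2.resize(w,(400,214))
cv2.imwrite("pics/comp.png",np.hstack([a,np.vstack([w,np.zeros((186,400,3),np.uint8)])]))
E
```

```text
267 [472.  249.7  78.4]
427 [482.8 280.9  34.2]
442 [492.7 224.8  34.2]
22 
0.78 2928 16.47752735089142 [472.48833093 250.06872285]
0.77 [241.0, 85.1] [ 452.26830312 -116.55447129  328.        ]
0.74 [431.4, 148.4] [471.66320081 248.71746339 328.        ]
```

View pics/comp.png

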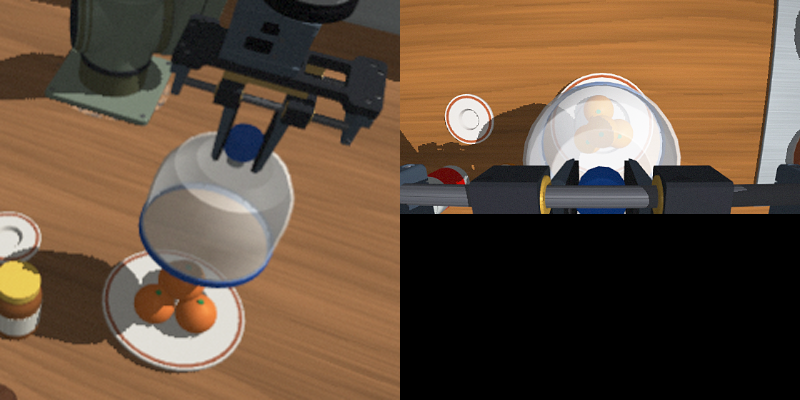

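The composite shows the dome held level by eye above the plate. In the scene view the plate and pyramid are at about (175,305), and the band is clear. Measured by the same camera, the dome is about +2 mm in x off the plate. I correct that, come lower, and measure the tilt.

Request:
{"fn": "send_rows", "kwargs": {"targets": [[[0,0,0,-0.01,0.003,-0.03,1],[0,0,0,0,0,-0.07,1],[0,0,0,0,0,-0.08,1],[0,0,0,0,0,-0.06,1],[0,0,0,0,0,-0.03,1],[0,0,0,0,0,-0.02,1],[0,0,0,0,0,0,1],[0,0,0,0,0,0,1],[0,0,0,0,0,0,1]]]}}

```text
time_s: 19.5
ee_pos: [469.4, 249.2, 251.6]
ee_rot: [180.0, 0.1, 179.5]
force: [0.1, 0.3, -4.6]
gripper_width: 33.2
gripper_force: 45.0
```

```bash
cat > dome2.py <<'E'
from h import *
s=env.state(); t=s["ee_pos"]; print(np.round(t,1),np.round(s["ee_rot"],2),np.round(s["force"],1),s["time_s"])
for c in ["scene","top"]:
    Ps=[]
    for _ in range(3):
        r,d=optics.grab_frame(c)
        hsv=cv2.cvtColor(r,cv2.COLOR_RGB2HSV); m=(hsv[...,0]>100)&(hsv[...,0]<130)&(hsv[...,1]>120)
        P=cloud(c,d,m); Ps.append(P[(np.hypot(*(P[:,:2]-t[:2]).T)<95)&(P[:,2]>t[2]-145)&(P[:,2]<t[2]-100)])
    P=np.vstack(Ps); a0=np.degrees(np.arctan2(P[:,1]-t[1],P[:,0]-t[0])); rr=np.hypot(P[:,0]-t[0],P[:,1]-t[1])
    for b in range(-180,180,30):
        k=(a0>=b)&(a0<b+30)
        if k.sum()>10: print(c,b+15,k.sum(),"z",np.round(np.percentile(P[k,2],[5,50,95]),1),"r",np.round(np.percentile(rr[k],[10,50,90]),1))
    q=least_squares(lambda p:np.hypot(P[:,0]-p[0],P[:,1]-p[1])-78,t[:2],loss='soft_l1'); print(q.x)
    save(f"pics/e{c}.png",r)
    np.savez(f"pics/{c}.npz",r=r,d=d)
E
python3 dome2.py
```

```text
[469.4 249.2 251.6] [1.7996e+02 7.0000e-02 1.7953e+02] [ 0.1  0.3 -4.6] 19.5
scene -75 19 z [126.  132.2 133.6] r [77.5 78.5 79.1]
scene -45 111 z [124.2 128.2 132.7] r [78.7 79.7 80.5]
scene -15 174 z [123.7 128.  132.6] r [79.8 80.8 81.8]
scene 15 194 z [123.7 128.8 133.5] r [80.4 81.4 82.4]
scene 45 100 z [126.2 130.6 134.4] r [80.9 81.5 82.2]
[472.70600976 250.53619242]
top -165 20 z [131.8 134.3 138.8] r [75.3 75.7 76.3]
top -135 39 z [128.2 132.1 135.9] r [75.8 76.8 77.5]
top -105 48 z [130.2 132.8 135.3] r [77.  78.  78.8]
top -75 48 z [129.2 133.1 135.8] r [78.2 78.7 79.6]
top -45 13 z [131.2 133.5 138.8] r [78.5 78.8 79.7]
[471.59660556 248.88813013]
```

The dome and plate now agree within 1 mm in the scene view, and the rim is level. I go down 96 mm, slowly.

Request:
{"fn": "send_rows", "kwargs": {"targets": [[[0,0,0,0,0,-0.03,1],[0,0,0,0,0,-0.06,1],[0,0,0,0,0,-0.07,1],[0,0,0,0,0,-0.07,1],[0,0,0,0,0,-0.07,1],[0,0,0,0,0,-0.06,1],[0,0,0,0,0,-0.04,1],[0,0,0,0,0,-0.03,1],[0,0,0,0,0,-0.02,1],[0,0,0,0,0,0,1],[0,0,0,0,0,0,1],[0,0,0,0,0,0,1]]]}}

```text
time_s: 21.0
ee_pos: [469.4, 249.3, 161.5]
ee_rot: [180.0, 0.1, 179.5]
force: [0.7, -0.2, -3.9]
gripper_width: 33.2
gripper_force: 45.0
```

```bash
python3 dome2.py; python3 - <<'E'
from h import *
z=np.load("pics/scene.npz"); r,d=z["r"],z["d"]; P=cloud("scene",d)
rr=np.hypot(*(P[:,:2]-[472.5,250.2]).T); Q=P[(rr<108)&(rr>84)&(abs(P[:,2]-16)<6)]
print("plate rim",np.median(Q[:,2]))
h=cv2.convexHull(Q[:,:2].astype(np.float32))[:,0]
print(least_squares(lambda p:np.hypot(*(h-p[:2]).T)-100,[470,248],loss='soft_l1').x)
a=cv2.imread("pics/escene.png")[140:300,310:470]; b=cv2.imread("pics/etop.png")[170:290,120:240]
cv2.imwrite("pics/comp2.png",np.hstack([cv2.resize(x,(400,400),interpolation=cv2.INTER_CUBIC) for x in(a,b)]))
E
```

```text
[469.4 249.3 161.5] [1.7996e+02 6.0000e-02 1.7953e+02] [ 0.7 -0.2 -3.9] 21.0
scene -75 21 z [34.5 38.4 41.4] r [78.2 78.6 79. ]
scene -45 78 z [34.6 39.2 42.8] r [78.6 79.6 80.6]
scene -15 128 z [34.1 38.4 42.8] r [79.8 80.9 81.8]
scene 15 172 z [33.8 39.4 44. ] r [80.3 81.3 82.3]
scene 45 79 z [33.6 41.  43.9] r [80.8 81.3 82.2]
[472.6683969  250.33292854]
top -165 18 z [39.6 42.4 51.8] r [75.3 75.7 76.6]
top -135 41 z [39.3 43.  45.6] r [75.9 76.9 77.7]
top -105 32 z [40.  42.5 45.2] r [76.9 77.9 78.6]
top -75 31 z [40.5 44.3 48.7] r [78.2 78.7 79.7]
top -45 12 z [42.3 44.4 49.7] r [78.8 79.  79.4]
[471.34825077 248.94728514]
plate rim 16.495047816336808
[472.57249585 250.10631455]
```

View pics/comp2.png

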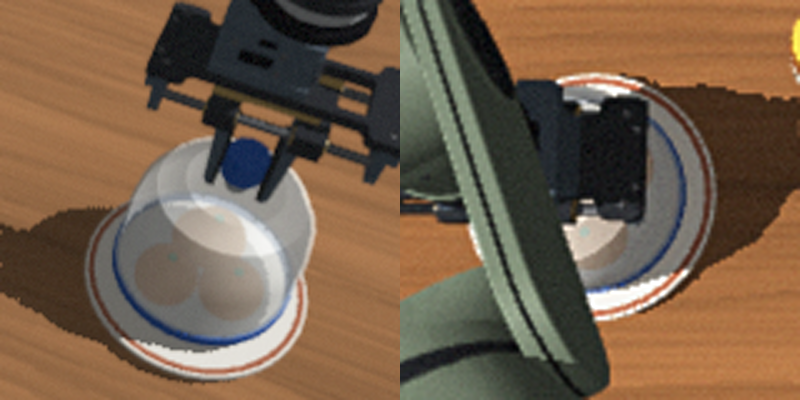

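The picture shows the dome around the pyramid, centred, with an even ring of plate outside the band. The rim is at about 32 mm, so I go 6 mm further down and hold.

Request:
{"fn": "send_rows", "kwargs": {"targets": [[[0,0,0,0,0,-0.01,1],[0,0,0,0,0,-0.01,1],[0,0,0,0,0,-0.01,1],[0,0,0,0,0,0,1],[0,0,0,0,0,0,1],[0,0,0,0,0,0,1],[0,0,0,0,0,0,1],[0,0,0,0,0,0,1]]]}}

```text
time_s: 22.1
ee_pos: [469.1, 249.1, 155.1]
ee_rot: [180.0, 0.0, 179.5]
force: [0.1, 0.7, -3.8]
gripper_width: 33.4
gripper_force: 45.0
```

```bash
python3 dome2.py
```

```text
[469.1 249.1 155.1] [1.7999e+02 1.0000e-02 1.7953e+02] [ 0.1  0.7 -3.8] 22.1
scene -75 22 z [30.4 36.  38.5] r [77.8 78.5 79.1]
scene -45 72 z [28.3 32.  36.5] r [78.8 79.6 80.5]
scene -15 129 z [26.7 31.3 35.5] r [79.6 80.8 81.8]
scene 15 148 z [27.6 32.8 37.4] r [80.2 81.4 82.2]
scene 45 73 z [28.3 34.3 38. ] r [80.8 81.4 82. ]
[472.2887177  250.32341503]
top -165 25 z [33.9 36.3 43.7] r [75.4 75.6 76.9]
top -135 35 z [33.5 37.3 39.2] r [76.1 76.6 77.6]
top -105 38 z [32.8 36.6 39.7] r [77.1 78.1 78.8]
top -75 30 z [33.  37.7 42.8] r [78.4 78.8 79.1]
[471.26036519 248.69538223]
```

The rim is at about 26 mm, level and centred, with only the dome's own weight on the wrist. I hand it in.

```bash
python3 -c "
from workcell import env
print(env.job_done())"
```

```text
the job is handed in; nothing more can be done
None
```

The mandarin is seated on top of the three, and the dome is held still, level and centred over the plate, its rim about 1 cm above the plate's rim; the job is handed in at about 22 s of the allowed 61 s.

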